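Click the pill carousel round to its marked day and start the timer

ROBOT

A 7-joint arm with a two-finger parallel gripper is mounted at the origin on the work surface. World frame = base frame: x ahead of the robot, y to its left, z up, the work surface at z = 0. Lengths are in m, angles in rad, forces in N, time in s.
With the tool pointing down it reaches from about 0.425 to 0.875 m from the base axis. Payload 4.7 kg.
Tool frame: the origin (TCP) lies at the very end of the fingers, on their centre line; the grasp point (between the pads) lies 19 mm behind it (arm.hold_point_z is the distance from the TCP to the grasp point, in m); z points along the fingers, y is the line along which they close (so a half turn about z gives the same grasp; the last joint's range is limited). The gripper opens to 87 mm and grips with 3 to 60 N. Pads are 19 mm wide; open, the fingers measure 117 mm over their backs; the gripper's body (75 mm by 190 mm) begins 51 mm behind the grasp point.
Start: joints at [-1.296, 0.321, -0.07, 1.45, 0.023, 1.371, -0.057], TCP at [0.168, 0.628, 0.223] pointing down, gripper open.
Joint ranges: [-2.86, 2.86], [-0.3, 2.09], [-1.38, 1.24], [0.06, 2.45], [-1.56, 4.7], [0.09, 2.05], [-2.69, 2.69]. Speed limits (rad/s): [2.57, 2.57, 3.14, 3.14, 3.14, 3.14, 3.14].

INTERFACE

Orientations are given as [roll, pitch, yaw] about the fixed x, y, z axes, in that order (R = Rz(yaw) Ry(pitch) Rx(roll)).
In Python, from plant import arm gives the robot as it stands.
- The arm moves only by the shell command python3 -m creep 'ROWS' [FORCE]. ROWS is a JSON object of lists of equal length, an entry for each row: "translation": the shift along the tool's x, y, z each as a share of 500 mm, from -1 to 1, a list of three; "twist": the turn about the tool's z as a share of 180 degrees, from -1 to 1; "claw": the gripper's target within -1 to 1 (fully open at 1, half-way at 0, shut at -1). In form: {"translation": [[dx, dy, dz], ...], "twist": [twist, ...], "claw": [claw, ...]}. A call has 1 to 20 rows; each row is the pose to reach, as a shift and turn from the pose commanded when the call began, along the tool's axes at that moment, turning the shorter way round; what a row does not reach only later rows make up. A row lasts 1/8 s, in which the tool goes at most 62.5 mm and 10.7 degrees, less where a joint would pass 70% of its speed; a pose out of reach is approached as far as the arm can. A call with a number of a shift or a turn outside -1 to 1 is refused whole. A call with a gripper value outside its range is refused whole. The fingers move at their own pace and stop on an object; FORCE is the grip in N (left out, the last holds). Time passes only in rows, so rows that repeat a pose let the fingers close. It gives the time, the measured TCP pose, the force, the opening and the grip force at its end, in the units of the state.
- arm.state(): the state, without advancing time (a new reading comes with each control period).
- arm.capture(name): name is "side" or "top" or "wrist"; returns the picture (480x640x3 uint8, red, green, blue); there is no depth.
- arm.get_calibration(name): a dict with "vfov" (degrees; the focal length in pixels is half the picture's height over the tangent of half this angle, whatever the lens; pixels are square), "cx", "cy" (the principal point, pixels), "dist_coeffs" ([k1, k2, p1, p2, k3] as OpenCV has them; the pictures are not rectified), "extrinsics" (4x4, takes a point from world to camera coordinates). Camera axes: x right, y down, z forward; pixel columns grow to the right and rows downward; lengths in m; the calibration is good to about 2 mm. A picture is of the moment at which its call begins: read the wrist's pose just before it. get_calibration takes no time and is no camera call; for the wrist camera it gives the pose at the moment of the call.
- arm.sign_off(): hands the job in; it is judged then, once.
The state is a dict: "t": time; "joint_positions": joint angles; "qd": joint speeds; "joint_torque": joint torques, N m; "position": TCP position; "tcp_rot": TCP orientation; "wrist_force": force on the tool from outside, world axes, zero at the start; "moment": the same for the moment, N m; "finger_gap": finger opening in m; "grip_force": force on a finger pad.
Only numpy, scipy, OpenCV 4.12 (cv2) and the standard library are available. Lean on these libraries where they do the work, as an engineer would, in place of code of your own. Each camera call takes 0.05 s, during which the arm holds its last target. There are 200 camera calls.

TASK

Set the weekly pill carousel: flick its wheel clockwise (seen from above), click by click, by pushing its lugs with a fingertip, until the lug that carries the ball points straight at the pointer on the timer block, without running past it; then press the round key on the timer block fully down and let go. Only touch the dispenser: do not lift it or shove it out of place, and leave the things around it alone.

Things in the scene. Friction and masses are not known exactly. Their poses are not given: they have to be found in the camera images.
- dispenser: Pill carousel of white plastic, about 1.2 kg, loose on the shelf. Origin: underside, on the wheel's vertical axis; z up. A drum (radius 50 mm, 29 mm high) carries the wheel. Its +x points from the wheel to the timer block, a box 50 (x) by 74 (y) by 65 mm high centred 115 mm along +x. A base plate 60 mm wide, 8 mm high joins drum and block.
- pointer (a point): Tip of the pointer, a grey wedge on the timer block's inner face, 79 mm from the wheel's axis along the dispenser's +x, 35 mm up (wedge 27 to 43 mm high).
- dial (a joint): Wheel angle, rad: 0 when the lug with the ball is at the pointer, growing clockwise seen from above. A click every 0.898 rad; a sprung detent (about 1 N at a lug) draws the wheel to the nearest click, so past half way it goes on by itself. Starts 2 to 4 clicks before 0 (about -1.80, -2.69 or -3.59); stops at -4.49 and 1.80. The ball lies at angle -dial counter-clockwise from the dispenser's +x.
- hub (a point): Centre of the wheel's top, 58 mm above the shelf. Disc of radius 48 mm, 31 to 58 mm high, with seven equal radial lugs every 51.4 degrees: 8 mm thick, 33 to 57 mm high, out to 72 mm from the axis. At each click one lug points along the dispenser's +x and the middle of a gap along its -x. Beyond 50 mm from the axis nothing is under the lugs but the base plate.
- marker (a point): Centre of the steel ball (18 mm across) on a short post on top of one lug, 60 mm from the wheel's axis and 65 mm above the shelf; the other six lugs are bare.
- key (a joint): Travel of the round key, m: 0 up, 0.006 fully down (about 4 N), springs back.
- key_top (a point): Centre of the top of the key, 87 mm above the shelf when up: a grey disc 26 mm across that stands 10 mm proud of its round collar (42 mm across) on top of the timer block, 115 mm along the dispenser's +x from the wheel's axis.
- cup: Pearl plastic denture cup, closed, 86 mm across and 75 mm high; origin under its centre. Leave alone.
- jar: Amber glass jar with black screw lid, 62 mm across, 75 mm high; origin under its centre. Leave alone.
- tweezers_case: Stainless tweezers case 115 x 28 x 16 mm, lying along its x; origin under its centre. Leave alone.
- magnifier: Magnifying glass lying flat: ring 72 mm across, black handle along its +x to 135 mm from the ring's centre, 11 mm high; origin under the ring's centre. Leave alone.
- cream: White cream pot 48 mm across, 60 mm high; origin under its centre. Leave alone.
Things that resemble listed ones, but are neither listed nor needed, are in the scene too. Of the things that look like the dispenser, the larger one is meant.

How it is judged:
On the way, in this order (a step that is already met when the one before it is completed fails the run):
1. the lug with the ball rests at the pointer (value of joint dial between -0.2 and 0.2 rad and velocity of joint dial between -0.3 and 0.3 rad/s), for 0.3 s.
2. then the key is pressed fully down (value of joint key above 0.0045 m), for 0.05 s.
3. and let go (value of joint key below 0.0015 m), for 0.1 s.
At the end, for the whole second after the job is handed in: The lug with the ball points at the pointer within 0.2 rad and is at rest, the key has been pressed at least 4.5 mm down after that and is up again, and the dispenser stands flat within 25 mm of where it stood (value of joint dial between -0.2 and 0.2 rad and velocity of joint dial between -0.1 and 0.1 rad/s and value of joint key below 0.0015 m and distance of dispenser from where it was at the start of the episode below 0.025 m and angle between dispenser's own z axis and vertical below 0.05 rad and linear speed of dispenser below 0.01 m/s); the robot touches nothing.
It fails at once if the wheel runs more than half a click past the pointer (value of joint dial above 0.5 rad).
It fails at once if the key is pressed before the lug with the ball is at the pointer (value of joint key above 0.0035 m and not (value of joint dial between -0.2 and 0.2 rad)).
It fails at once if the dispenser is lifted, tipped or shoved away (height (world z) of dispenser above 0.008 m or angle between dispenser's own z axis and vertical above 0.12 rad or distance of dispenser from where it was at the start of the episode above 0.04 m).
It fails at once if one of the things around it is moved, lifted or tipped (distance of any of cup, jar, tweezers_case, magnifier, cream from where it was at the start of the episode above 0.015 m or angle between any of cup, jar, tweezers_case, magnifier, cream's own z axis and vertical above 0.2 rad).
It also fails if it takes over 64 s, if anything falls off the work surface, if the arm or the gripper's body presses on something with over 40 N, if the wrist force passes 120 N, or if a joint passes its speed limit or range.

## Working session

There is one attempt and no reset: what is moved stays moved. The work goes in short steps, Python scripts to look and compute and a shell command to move; the robot and the scene stay as the last step left them, time stands still between calls to the robot, and variables do not carry over. Pictures are saved under pics/ and viewed, at most 10 in all, crops included, and the job is handed in when it is done.

```bash
ls; mkdir -p pics
python3 - <<'E'
from plant import arm
import cv2,json
for n in("top","side"):
    cv2.imwrite(f"pics/{n}0.png",arm.capture(n)[:,:,::-1]); c=arm.get_calibration(n); print(n,c)
s=arm.state();print(s)
E
```

```text
pics
top {'vfov': 57.51889365504433, 'cx': 319.49068513706146, 'cy': 237.00395854756343, 'dist_coeffs': array([-0.05557543,  0.        ,  0.        ,  0.        ,  0.        ]), 'extrinsics': array([[-0.02830183, -0.99954783, -0.01015548,  0.10121331],
       [-0.99644093,  0.02901794, -0.07914188,  0.557586  ],
       [ 0.07940078,  0.00787948, -0.99681163,  0.96141795],
       [ 0.        ,  0.        ,  0.        ,  1.        ]])}
side {'vfov': 49.37696722845909, 'cx': 326.84456311377716, 'cy': 241.02665228034206, 'dist_coeffs': array([-0.09204482,  0.        ,  0.        ,  0.        ,  0.        ]), 'extrinsics': array([[ 0.92645699, -0.37599453, -0.01748049, -0.51149804],
       [-0.2493329 , -0.57824464, -0.7768309 ,  0.24196217],
       [ 0.28197617,  0.72405887, -0.62946659,  0.91571621],
       [ 0.        ,  0.        ,  0.        ,  1.        ]])}
{'t': 0.1, 'joint_positions': array([-1.29592026,  0.32171813, -0.07010682,  1.45153582,  0.02260344,
        1.37082248, -0.05691447]), 'qd': array([ 8.52744319e-05, -6.00432046e-04, -2.63094668e-03, -3.45131681e-03,
       -1.36295422e-03,  6.96683451e-04,  1.46687508e-03]), 'joint_torque': array([-4.72512602e-04, -4.92570448e+01, -4.05850746e-01, -3.13400817e+01,
       -6.42899587e-02,  3.95216479e-02,  5.73187049e-05]), 'position': array([0.16749696, 0.62753508, 0.22159966]), 'tcp_rot': array([-3.13989851e+00,  9.05606894e-05,  2.88085133e+00]), 'wrist_force': array([-0.47257589,  0.54597987,  0.17104817]), 'moment': array([ 0.03327546,  0.01513153, -0.01611395]), 'grip_force': 0.0, 'finger_gap': 0.0868817959651974}
```

View pics/top0.png

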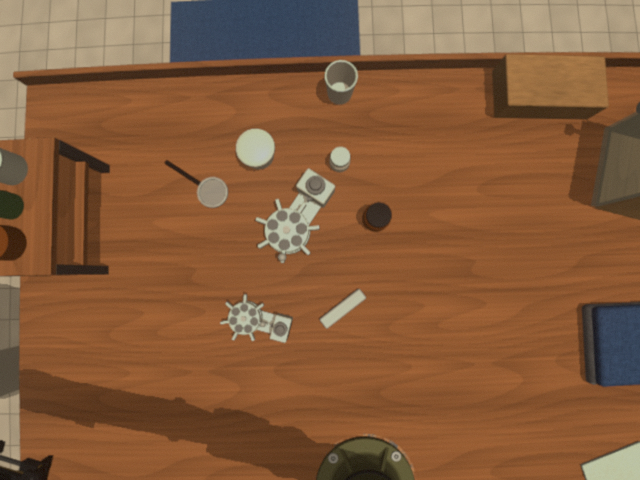

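View pics/side0.png

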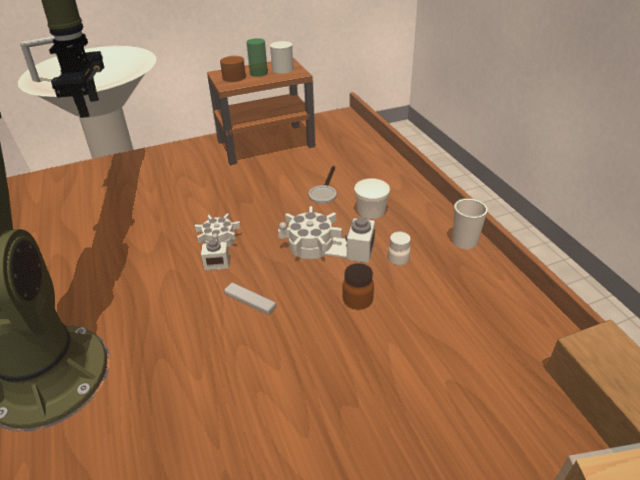

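The top view (up = +x, left = +y) has the larger dispenser's hub at about (287,229), key at (316,184) and ball at about (282,257). The cream pot is at (340,158), jar at (377,216), cup at (255,148), magnifier ring at (212,192) and case at (343,309). I'll crop closer.

```bash
cat > h.py <<'E'
import numpy as np,cv2
def K(c):
    f=240/np.tan(np.radians(c["vfov"]/2)); return np.array([[f,0,c["cx"]],[0,f,c["cy"]],[0,0,1]])
def unproj(c,uv,z):
    p=cv2.undistortPoints(np.array([[uv]],float),K(c),c["dist_coeffs"])[0,0]
    E=c["extrinsics"];R=E[:3,:3];o=-R.T@E[:3,3];d=R.T@np.array([p[0],p[1],1]);return o+d*(z-o[2])/d[2]
def proj(c,P):
    E=c["extrinsics"];return cv2.projectPoints(np.atleast_2d(np.array(P,float)),cv2.Rodrigues(E[:3,:3])[0],E[:3,3],K(c),c["dist_coeffs"])[0][:,0]
E
python3 - <<'E'
from plant import arm
from h import *
im=cv2.imread("pics/top0.png");cv2.imwrite("pics/c1.png",cv2.resize(im[140:280,230:350],None,fx=4.2,fy=4.2,interpolation=cv2.INTER_CUBIC))
c=arm.get_calibration("top")
for n,uv,z in[("hub",(287,229),.058),("key",(316,184),.087),("ball",(282,257),.065),("cream",(340,155),.06),("jar",(377,214),.075),("cup",(255,146),.075),("ring",(212,192),.01)]:print(n,unproj(c,uv,z).round(3))
E
```

```text
hub [0.577 0.155 0.058]
key [0.668 0.089 0.087]
ball [0.516 0.167 0.065]
cream [0.737 0.035 0.06 ]
jar [ 0.602 -0.04   0.075]
cup [0.759 0.219 0.075]
ring [0.673 0.331 0.01 ]
```

View pics/c1.png

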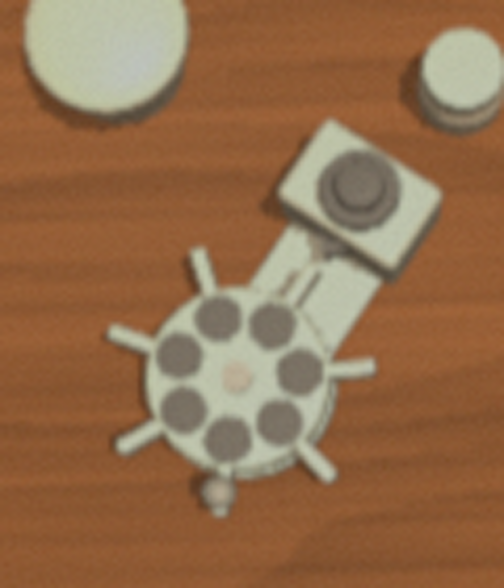

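Pose estimate: hub (0.577, 0.155), +x pointing at world -36°. The ball lies at world 169°, about 205° counter-clockwise from +x, so dial ≈ -3.59 and 4 clicks are needed. Next I shut the gripper and go above the gap at the dispenser's -x, with the tool's y radial.

```bash
cat >> h.py <<'E'
from scipy.spatial.transform import Rotation as Ro
def rows(s,tg):  # tg: (x,y,z,heading of tool y in deg)
    R=Ro.from_euler("xyz",s["tcp_rot"]).as_matrix(); h0=np.degrees(np.arctan2(R[1,1],R[0,1]))
    for x,y,z,h in tg:
        d=(R.T@(np.array([x,y,z])-s["position"])/.5).round(3); t=-((h-h0+180)%360-180)/180
        print(d.tolist(),round(t,3))
HUB=np.array([.577,.155]);PSI=-36.
def loc(r,a,z,flip=180):  # local polar -> target with tool y along radius
    w=np.radians(PSI+a); return (HUB[0]+r*np.cos(w),HUB[1]+r*np.sin(w),z,PSI+a+flip)
E
python3 - <<'E'
from plant import arm
from h import *
s=arm.state(); rows(s,[loc(.069,180,.2)])
E
```

```text
[-0.906, -0.652, 0.044] 0.617
```

```bash
python3 -m creep '{"translation":[[-0.906,-0.652,0.044],[-0.906,-0.652,0.044],[-0.906,-0.652,0.044],[-0.906,-0.652,0.044],[-0.906,-0.652,0.044],[-0.906,-0.652,0.044],[-0.906,-0.652,0.044],[-0.906,-0.652,0.044],[-0.906,-0.652,0.044],[-0.906,-0.652,0.044],[-0.906,-0.652,0.044],[-0.906,-0.652,0.044],[-0.906,-0.652,0.044],[-0.906,-0.652,0.044],[-0.906,-0.652,0.044],[-0.906,-0.652,0.044]],"twist":[0.617,0.617,0.617,0.617,0.617,0.617,0.617,0.617,0.617,0.617,0.617,0.617,0.617,0.617,0.617,0.617],"claw":[-1,-1,-1,-1,-1,-1,-1,-1,-1,-1,-1,-1,-1,-1,-1,-1]}' 10
python3 - <<'E'
from plant import arm
from h import *
s=arm.state(); print(s["joint_positions"].round(2),s["finger_gap"]); rows(s,[loc(.069,180,.2)])
c=arm.get_calibration("wrist"); im=arm.capture("wrist")[:,:,::-1].copy()
for p in proj(c,[[*HUB,.058],loc(.060,205.7,.065)[:3],loc(.115,0,.087)[:3],loc(.072,154.3,.057)[:3]]): cv2.drawMarker(im,tuple(int(v) for v in p),(255,0,0),0,12,1);print(p.round(0))
cv2.imwrite("pics/w1.png",im)
E
```

```text
t: 2.1
position: [0.5212, 0.1963, 0.2006]
tcp_rot: [3.142, -0.0, 0.943]
wrist_force: [0.3, -0.3, -0.8]
finger_gap: 0.0004
grip_force: 0.0
[-0.82  0.14  0.45  1.73 -0.06  1.29 -0.98] 0.0004137783120760094
[-0.001, 0.001, 0.001] 0.0
[394. 228.]
[331. 260.]
[545. 237.]
[318. 191.]
```

View pics/w1.png

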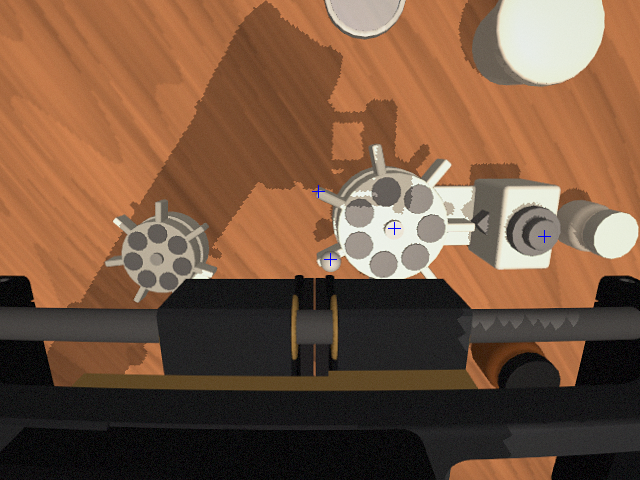

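Wrist view: the hub (394,228) and ball (330,260) match the predictions. The key top is at about (537,229) against a predicted (545,237), so I'll correct the heading.

Run:
```python
from plant import arm
from h import *
s=arm.state();c=arm.get_calibration("wrist")
h=unproj(c,(394,229),.058);k=unproj(c,(537,229),.087);b=unproj(c,(330,260),.065);l=unproj(c,(321,192),.057)
print(h,k,b,l)
for p in(k,b,l):
  d=(p-h)[:2];print(np.hypot(*d),np.degrees(np.arctan2(d[1],d[0])))
```

```text
[0.57658734 0.15447328 0.058     ] [0.66767034 0.09706405 0.087     ] [0.5172822  0.16594424 0.065     ] [0.54435766 0.21660849 0.057     ]
0.10766583927490286 -32.22305338154354
0.06040432072631453 169.05287763096618
0.06999669536819994 117.4158671229405
```

Ball and lug both give the heading as about -36.7°; the key reading was taken obliquely and its distance doesn't fit, so I'll recheck it later. Rows for click 1 come next.

```bash
sed -i 's/PSI=-36\./PSI=-36.6/' h.py
python3 - <<'E'
from plant import arm
from h import *
s=arm.state(); rows(s,[loc(.069,180,.1),loc(.069,180,.042)]+[loc(.069,a,.042) for a in range(175,129,-5)]+[loc(.069,130,.2),loc(.069,180,.2)])
E
```

```text
[0.0, 0.001, 0.201] 0.003
[0.0, 0.001, 0.317] 0.003
[0.012, 0.001, 0.317] 0.031
[0.024, 0.003, 0.317] 0.059
[0.036, 0.006, 0.317] 0.087
[0.047, 0.01, 0.317] 0.115
[0.058, 0.014, 0.317] 0.142
[0.069, 0.02, 0.317] 0.17
[0.079, 0.027, 0.317] 0.198
[0.089, 0.034, 0.317] 0.226
[0.097, 0.042, 0.317] 0.253
[0.105, 0.051, 0.317] 0.281
[0.105, 0.051, 0.001] 0.281
[0.0, 0.001, 0.001] 0.003
```

```bash
python3 -m creep '{"translation":[[0,0,0.1],[0,0,0.2],[0,0,0.3],[0,0,0.317],[0,0,0.317],[0.012,0.001,0.317],[0.024,0.003,0.317],[0.036,0.006,0.317],[0.047,0.01,0.317],[0.058,0.014,0.317],[0.069,0.02,0.317],[0.079,0.027,0.317],[0.089,0.034,0.317],[0.097,0.042,0.317],[0.105,0.051,0.317],[0.105,0.051,0.317]],"twist":[0,0,0,0,0,0.03,0.06,0.087,0.115,0.142,0.17,0.198,0.226,0.253,0.281,0.281],"claw":[-1,-1,-1,-1,-1,-1,-1,-1,-1,-1,-1,-1,-1,-1,-1,-1]}'
python3 -m creep '{"translation":[[0,0,-0.12],[0,0,-0.24],[0,0,-0.316],[-0.05,-0.05,-0.316]],"twist":[0,0,0,0],"claw":[-1,-1,-1,-1]}'
python3 - <<'E'
from plant import arm
from h import *
im=arm.capture("wrist")[:,:,::-1].copy();c=arm.get_calibration("wrist")
for p in proj(c,[[*HUB,.058],loc(.060,154.3,.065)[:3],loc(.115,0,.087)[:3]]): cv2.drawMarker(im,tuple(int(v) for v in p),(255,0,0),0,12,1)
a=im[0:400];b=arm.capture("top")[140:300,220:360,::-1]
b=cv2.resize(b,None,fx=2.5,fy=2.5); cv2.imwrite("pics/w2.png",cv2.resize(np.hstack([a,b]),None,fx=.8,fy=.8))
E
```

```text
t: 4.15
position: [0.5748, 0.2247, 0.0448]
tcp_rot: [-3.14, -0.004, 0.061]
wrist_force: [0.2, 0.0, -0.1]
finger_gap: 0.0008
grip_force: 0.0
t: 4.65
position: [0.5505, 0.2453, 0.2062]
tcp_rot: [-3.138, -0.01, 0.056]
wrist_force: [-0.1, 0.5, 0.4]
finger_gap: 0.0004
grip_force: 0.0
```

View pics/w2.png

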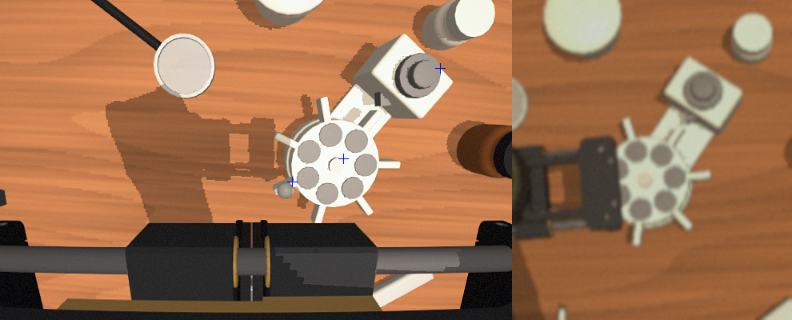

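Click 1 worked: the ball now sits at local 154°, and the hub in the top view is still at (286.5,230), so the dispenser hasn't moved. For the remaining clicks I push the bare lug at local 206° from the gap at 231°, clear of the ball.

Run:
```python
from plant import arm
from h import *
s=arm.state();g=231.4; rows(s,[loc(.069,g,.2)]);
s["position"]=np.array(loc(.069,g,.2)[:3]);s["tcp_rot"]=np.array([np.pi,0,np.radians(loc(.069,g,.2)[3]+90)])
rows(s,[loc(.069,g,.2),loc(.069,g,.042)]+[loc(.069,g-a,.042) for a in range(5,51,5)]+[loc(.069,g-51.4,.2)])
```

```text
[-0.083, 0.223, 0.004] -0.561
[0.0, 0.0, 0.0] -0.0
[-0.0, -0.0, 0.316] -0.0
[0.012, 0.001, 0.316] 0.028
[0.024, 0.002, 0.316] 0.056
[0.036, 0.005, 0.316] 0.083
[0.047, 0.008, 0.316] 0.111
[0.058, 0.013, 0.316] 0.139
[0.069, 0.018, 0.316] 0.167
[0.079, 0.025, 0.316] 0.194
[0.089, 0.032, 0.316] 0.222
[0.098, 0.04, 0.316] 0.25
[0.106, 0.049, 0.316] 0.278
[0.108, 0.052, 0.0] 0.286
```

```bash
python3 -m creep '{"translation":[[-0.083,0.223,0.004],[-0.083,0.223,0.004],[-0.083,0.223,0.004],[-0.083,0.223,0.004],[-0.083,0.223,0.004],[-0.083,0.223,0.004],[-0.083,0.223,0.004],[-0.083,0.223,0.004],[-0.083,0.223,0.004],[-0.083,0.223,0.004],[-0.083,0.223,0.004],[-0.083,0.223,0.004],[-0.083,0.223,0.004]],"twist":[-0.561,-0.561,-0.561,-0.561,-0.561,-0.561,-0.561,-0.561,-0.561,-0.561,-0.561,-0.561,-0.561],"claw":[-1,-1,-1,-1,-1,-1,-1,-1,-1,-1,-1,-1,-1]}'
python3 - <<'E'
from plant import arm
from h import *
s=arm.state();rows(s,[loc(.069,231.4,.2)]);print(loc(.069,231.4,.2),s["position"])
E
```

```text
t: 6.38
position: [0.5116, 0.1334, 0.1983]
tcp_rot: [3.141, -0.0, 1.822]
wrist_force: [0.2, -0.4, 0.4]
finger_gap: 0.0002
grip_force: 0.0
[0.008, -0.001, -0.003] -0.002
(np.float64(0.5102891861862923), np.float64(0.13737424270243043), 0.2, 374.8) [0.51160055 0.1333666  0.19826765]
```

```bash
python3 -m creep '{"translation":[[0.008,0,0.1],[0.008,0,0.2],[0.008,0,0.3],[0.008,0,0.312],[0.008,0,0.312],[0.02,0.001,0.312],[0.032,0.002,0.312],[0.044,0.005,0.312],[0.055,0.008,0.312],[0.066,0.013,0.312],[0.077,0.018,0.312],[0.087,0.025,0.312],[0.097,0.032,0.312],[0.106,0.04,0.312],[0.114,0.049,0.312],[0.114,0.049,0.312],[0.114,0.049,0.2],[0.114,0.049,0.1],[0.114,0.049,0],[0.114,0.049,0]],"twist":[0,0,0,0,0,0.028,0.056,0.083,0.111,0.139,0.167,0.194,0.222,0.25,0.278,0.278,0.278,0.278,0.278,0.278],"claw":[-1,-1,-1,-1,-1,-1,-1,-1,-1,-1,-1,-1,-1,-1,-1,-1,-1,-1,-1,-1]}'
python3 - <<'E'
from plant import arm
from h import *
c=arm.get_calibration("wrist");im=arm.capture("wrist")[:,:,::-1].copy()
for p in proj(c,[[*HUB,.058],loc(.060,102.9,.065)[:3],loc(.115,0,.087)[:3]]): cv2.drawMarker(im,tuple(int(v) for v in p),(255,0,0),0,12,1)
cv2.imwrite("pics/w3.png",im[:400])
s=arm.state();rows(s,[loc(.069,231.4,.2)])
E
```

```text
t: 8.88
position: [0.5243, 0.1953, 0.204]
tcp_rot: [3.138, -0.01, 0.95]
wrist_force: [-0.0, -0.4, 0.1]
finger_gap: 0.0003
grip_force: 0.0
[-0.108, 0.047, 0.002] -0.28
```

View pics/w3.png

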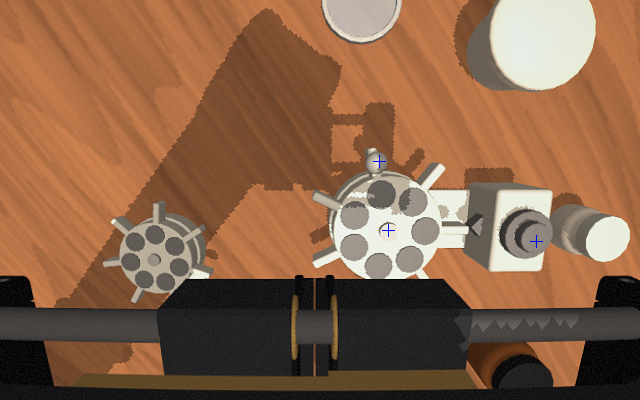

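The ball is exactly at the predicted 102.9°, with the dispenser still in place. I return and do click 3.

```bash
python3 -m creep '{"translation":[[-0.108,0.047,0],[-0.108,0.047,0],[-0.108,0.047,0],[-0.108,0.047,0],[-0.108,0.047,0],[-0.108,0.047,0],[-0.108,0.047,0],[-0.108,0.047,0]],"twist":[-0.28,-0.28,-0.28,-0.28,-0.28,-0.28,-0.28,-0.28],"claw":[-1,-1,-1,-1,-1,-1,-1,-1]}'
python3 - <<'E'
from plant import arm
from h import *
s=arm.state();rows(s,[loc(.069,231.4,.2),loc(.069,231.4,.042)])
E
```

```text
t: 9.93
position: [0.5086, 0.1371, 0.1979]
tcp_rot: [-3.141, 0.0, 1.827]
wrist_force: [-0.4, 0.1, 0.0]
finger_gap: 0.0006
grip_force: 0.0
[-0.0, 0.003, -0.004] -0.001
[-0.0, 0.004, 0.312] -0.001
```

```bash
python3 -m creep '{"translation":[[0,0.003,0.1],[0,0.003,0.2],[0,0.003,0.3],[0,0.003,0.312],[0,0.003,0.312],[0.012,0.004,0.312],[0.024,0.005,0.312],[0.036,0.008,0.312],[0.047,0.011,0.312],[0.058,0.016,0.312],[0.069,0.021,0.312],[0.079,0.028,0.312],[0.089,0.035,0.312],[0.098,0.043,0.312],[0.106,0.052,0.312],[0.106,0.052,0.312],[0.106,0.052,0.2],[0.106,0.052,0.1],[0.106,0.052,0],[0.106,0.052,0]],"twist":[0,0,0,0,0,0.028,0.056,0.083,0.111,0.139,0.167,0.194,0.222,0.25,0.278,0.278,0.278,0.278,0.278,0.278],"claw":[-1,-1,-1,-1,-1,-1,-1,-1,-1,-1,-1,-1,-1,-1,-1,-1,-1,-1,-1,-1]}'
python3 -m creep '{"translation":[[-0.108,0.047,0],[-0.108,0.047,0],[-0.108,0.047,0],[-0.108,0.047,0],[-0.108,0.047,0],[-0.108,0.047,0],[-0.108,0.047,0],[-0.108,0.047,0]],"twist":[-0.28,-0.28,-0.28,-0.28,-0.28,-0.28,-0.28,-0.28],"claw":[-1,-1,-1,-1,-1,-1,-1,-1]}'
python3 - <<'E'
from plant import arm
from h import *
s=arm.state();rows(s,[loc(.069,231.4,.2),loc(.069,231.4,.042)])
c=arm.get_calibration("wrist");im=arm.capture("wrist")[:,:,::-1].copy()
for p in proj(c,[[*HUB,.058],loc(.060,51.4,.065)[:3],loc(.115,0,.087)[:3]]): cv2.drawMarker(im,tuple(int(v) for v in p),(255,0,0),0,12,1)
cv2.imwrite("pics/w4.png",im[:400])
E
```

```text
t: 12.42
position: [0.5235, 0.1956, 0.2038]
tcp_rot: [3.138, -0.01, 0.956]
wrist_force: [1.0, 0.6, -0.5]
finger_gap: 0.0004
grip_force: 0.0
t: 13.42
position: [0.5083, 0.1373, 0.1981]
tcp_rot: [3.142, -0.0, 1.834]
wrist_force: [0.8, 0.3, 1.1]
finger_gap: 0.0001
grip_force: 0.0
[-0.001, 0.004, -0.004] 0.001
[-0.001, 0.004, 0.312] 0.001
```

View pics/w4.png

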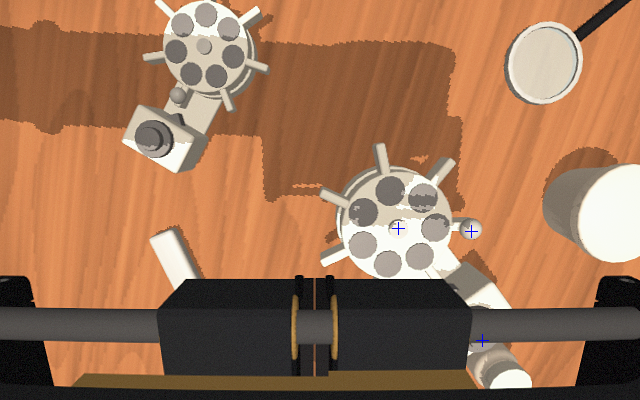

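Click 3 is done: the ball is at 51.4° (471,230) as predicted. Now the last click, then I return to the same spot.

```bash
python3 -m creep '{"translation":[[0,0.004,0.1],[0,0.004,0.2],[0,0.004,0.3],[0,0.004,0.312],[0,0.004,0.312],[0.012,0.005,0.312],[0.024,0.006,0.312],[0.036,0.009,0.312],[0.047,0.012,0.312],[0.058,0.017,0.312],[0.069,0.022,0.312],[0.079,0.029,0.312],[0.089,0.036,0.312],[0.098,0.044,0.312],[0.106,0.053,0.312],[0.106,0.053,0.312],[0.106,0.053,0.2],[0.106,0.053,0.1],[0.106,0.053,0],[0.106,0.053,0]],"twist":[0,0,0,0,0,0.028,0.056,0.083,0.111,0.139,0.167,0.194,0.222,0.25,0.278,0.278,0.278,0.278,0.278,0.278],"claw":[-1,-1,-1,-1,-1,-1,-1,-1,-1,-1,-1,-1,-1,-1,-1,-1,-1,-1,-1,-1]}'
python3 -m creep '{"translation":[[0,0,0],[0,0,0],[0,0,0],[0,0,0]],"twist":[0,0,0,0],"claw":[-1,-1,-1,-1]}'
python3 - <<'E'
from plant import arm
from h import *
s=arm.state();rows(s,[(*loc(.115,0,.15)[:3],-36.6)])
c=arm.get_calibration("wrist");im=arm.capture("wrist")[:,:,::-1].copy()
for p in proj(c,[[*HUB,.058],loc(.060,0,.065)[:3],loc(.115,0,.087)[:3]]): cv2.drawMarker(im,tuple(int(v) for v in p),(255,0,0),0,12,1);print(p)
cv2.imwrite("pics/w5.png",cv2.resize(im[130:290,300:620],None,fx=2.5,fy=2.5))
E
```

```text
t: 15.98
position: [0.5232, 0.1959, 0.2033]
tcp_rot: [3.139, -0.009, 0.962]
wrist_force: [0.2, 0.4, -0.7]
finger_gap: 0.0004
grip_force: 0.0
t: 16.48
position: [0.5198, 0.1952, 0.1974]
tcp_rot: [-3.142, 0.001, 0.961]
wrist_force: [-0.2, 0.6, -0.1]
finger_gap: 0.0004
grip_force: 0.0
[-0.007, 0.37, 0.095] 0.009
[395.56131433 228.36390275]
[468.4806203  232.48727626]
[547.31143445 241.29796618]
```

View pics/w5.png

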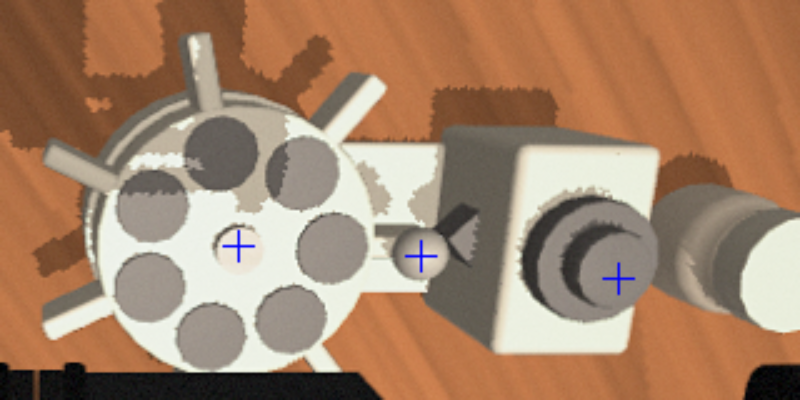

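The ball is centred on the pointer (420,255 in the crop), so the wheel is set. The key centre at (617,270) in the crop is full pixel (546.8,238). I now work out the press.

Run:
```python
from plant import arm
from h import *
s=arm.state();c=arm.get_calibration("wrist");k=unproj(c,(546.8,238),.087);print(k,loc(.115,0,0)); rows(s,[(k[0],k[1],.15,-36.6)])
```

```text
[0.67032861 0.08910666 0.087     ] (np.float64(0.6693240096469781), np.float64(0.08643413937895418), 0, 143.4)
[-0.002, 0.368, 0.095] 0.009
```

```bash
python3 -m creep '{"translation":[[-0.004,0.12,0.02],[-0.004,0.24,0.05],[-0.004,0.368,0.095],[-0.004,0.368,0.095],[-0.004,0.368,0.095],[-0.004,0.368,0.095],[-0.004,0.368,0.095]],"twist":[0.009,0.009,0.009,0.009,0.009,0.009,0.009],"claw":[-1,-1,-1,-1,-1,-1,-1]}'
python3 - <<'E'
from plant import arm
from h import *
s=arm.state();rows(s,[(.67,.088,z,-36.6) for z in(.1,.09,.081,.079)])
E
```

```text
t: 17.4
position: [0.6695, 0.0907, 0.1515]
tcp_rot: [-3.141, -0.002, 0.936]
wrist_force: [-0.3, 0.4, 0.2]
finger_gap: 0.0005
grip_force: 0.0
[-0.004, 0.004, 0.103] 0.001
[-0.004, 0.004, 0.123] 0.001
[-0.004, 0.004, 0.141] 0.001
[-0.004, 0.004, 0.145] 0.001
```

```bash
python3 -m creep '{"translation":[[-0.004,0.004,0.06],[-0.004,0.004,0.1],[-0.004,0.004,0.115],[-0.004,0.004,0.125],[-0.004,0.004,0.132],[-0.004,0.004,0.138],[-0.004,0.004,0.138],[-0.004,0.004,0.138]],"twist":[0,0,0,0,0,0,0,0],"claw":[-1,-1,-1,-1,-1,-1,-1,-1]}'
```

```text
t: 18.4
position: [0.6705, 0.086, 0.0821]
tcp_rot: [3.142, -0.001, 0.933]
wrist_force: [-1.3, 1.3, 3.8]
finger_gap: 0.0004
grip_force: 1.8
```

```bash
python3 -m creep '{"translation":[[0,0,0.003],[0,0,0.006],[0,0,0.008],[0,0,0.008],[0,0,0.008]],"twist":[0,0,0,0,0],"claw":[-1,-1,-1,-1,-1]}'
```

```text
t: 19.02
position: [0.6706, 0.0859, 0.0811]
tcp_rot: [-3.141, -0.002, 0.933]
wrist_force: [-7.9, 2.5, 20.0]
finger_gap: 0.0005
grip_force: 10.1
```

The force rose to 20 N with the TCP at 0.081, so the key has hit its stop. I release, lift away and check.

```bash
python3 -m creep '{"translation":[[0,0,-0.02],[0,0,-0.06],[0,0,-0.15],[0,0,-0.25],[0,-0.12,-0.25],[0,-0.24,-0.25],[0,-0.36,-0.25],[0,-0.36,-0.25],[0,-0.36,-0.25],[0,-0.36,-0.25]],"twist":[0,0,0,0,0,0,0,0,0,0],"claw":[-1,-1,-1,-1,-1,-1,-1,-1,-1,-1]}'
python3 - <<'E'
from plant import arm
from h import *
c=arm.get_calibration("wrist");im=arm.capture("wrist")[:,:,::-1].copy()
for p in proj(c,[[*HUB,.058],loc(.060,0,.065)[:3],loc(.115,0,.087)[:3]]): cv2.drawMarker(im,tuple(int(v) for v in p),(255,0,0),0,12,1)
cv2.imwrite("pics/w6.png",im[:400])
E
```

```text
t: 20.27
position: [0.527, 0.1907, 0.203]
tcp_rot: [3.14, -0.0, 0.929]
wrist_force: [-0.1, 0.1, 0.6]
finger_gap: 0.0
grip_force: 0.0
```

View pics/w6.png

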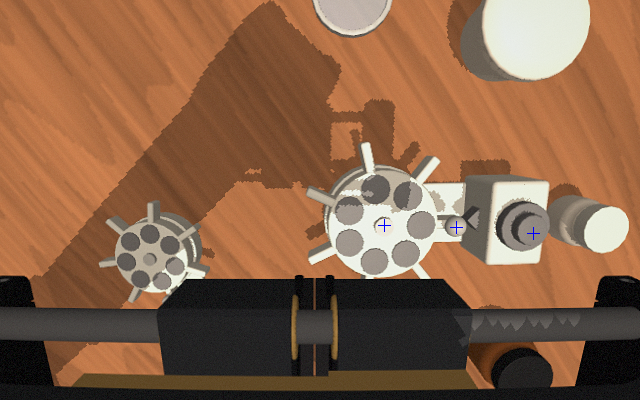

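The ball is at the pointer (456,228), the key is up again, the dispenser hasn't shifted and the arm is clear.

```bash
python3 -c "
from plant import arm
print(arm.sign_off())"
```

```text
the job is handed in; nothing more can be done
None
```

I turned the wheel four clicks clockwise so the ball lug rests at the pointer, pressed the key fully down and let it spring back, and handed the job in at about 20 s; no verdict came back.

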